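# Finish loading a distribution enclosure and shut its door on the catch

## Robot

A 6-joint arm with a two-finger parallel gripper is mounted at the origin on the work surface. World frame = base frame: x ahead of the robot, y to its left, z up, the work surface at z = 0. Lengths are in m, angles in rad, forces in N, time in s.
With the tool pointing down it reaches from about 0.35 to 0.85 m from the base axis. Payload 8.1 kg.
Tool frame: the origin (TCP) lies between the finger pads; the fingertips stand tips_ahead ahead of it and the grasp point (between the pads) lies 8 mm behind it (tips_ahead is the distance from the TCP to the fingertips, in m); z points along the fingers, x is the direction in which the jaws open and shut, and the axes are right-handed (so a half turn about z gives the same grasp; the last joint's range is limited). The gripper opens to 93 mm and grips with 3 to 60 N. Pads are 15 mm wide; open, the fingers measure 128 mm over their backs; the gripper's body (75 mm by 188 mm) begins 65 mm behind the grasp point.
Start: joints at [-1.367, 0.13, 1.488, -0, 1.523, -0.085], TCP at [0.171, -0.575, 0.23] pointing down, gripper open.
Joint ranges: [-2.96, 2.96], [-0.89, 2.26], [0.02, 2.5], [-1.34, 4.48], [0, 2.73], [-2.66, 2.66]. Speed limits (rad/s): [2.39, 2.39, 2.79, 3.14, 3.14, 3.14].

## Interface

Orientations are given as a rotation vector (axis times angle).
In Python, from plant import * gives the robot as it stands.
- The arm moves only by the tool play_rows, never from a script. Its argument "increments" is a list that holds one entry, the list of rows, each a list of 4 numbers: the shift along the tool's x, y, z in cm, then the turn about the tool's z in rad. A call has 1 to 5 rows; each row is the pose to reach, as a shift and turn from the pose measured when the call began, along the tool's axes at that moment; what a row does not reach only later rows make up. A row lasts 1/10 s, in which the tool goes at most 50 mm and 8.59 degrees, less where a joint would pass 70% of its speed; a pose out of reach is approached as far as the arm can. A call with a gripper value outside its range is refused whole. "jaw" is the finger opening in cm, from 0 to 9.3, set as the call begins (left out, the last holds). The fingers move at their own pace and stop on an object; "squeeze" is the grip in N (left out, the last holds). Time passes only in rows, so rows that repeat a pose let the fingers close. It gives the time, the measured TCP pose, the force and the opening at its end, in the units of the state.
- read_state(): the state, without advancing time (a new reading comes with each control period).
- read_camera(name): name is "side" or "top" or "wrist"; returns (picture, depth): 400x640x3 uint8, blue, green, red; 400x640 float32, m along the optical axis (not along the pixel's ray), 0 where there is no reading.
- camera_params(name): a dict with "K" (3x3 intrinsics, pixels), "k1" (the pictures are not rectified: a ray, as slopes to the right and down, at radius r is drawn at 1 + k1 r^2 times it, then the intrinsics apply), "eye" and "orientation" of the camera in the world. Camera axes: x right, y up, looking along -z (the intrinsics and any distortion apply to the point x, -y, -z); pixel columns grow to the right and rows downward; lengths in m; the calibration is good to about 2 mm. A picture is of the moment at which its call begins: read the wrist's pose just before it. camera_params takes no time and is no camera call; for the wrist camera it gives the pose at the moment of the call.
- close_job(): hands the job in, once; it reports no verdict.
The state is a dict: "t": time; "q": joint angles; "dq": joint speeds; "joint_torque": joint torques, N m; "tool_pos": TCP position; "orientation": TCP orientation; "force": force on the tool from outside, world axes, zero at the start; "wrist_torque": the same for the moment, N m; "opening": finger opening in m.
Only numpy, scipy, OpenCV 4.12 (cv2) and the standard library are available. Lean on these libraries where they do the work, as an engineer would, in place of code of your own. Each camera call takes 0.05 s, during which the arm holds its last target.

## Task

Two of the five sockets in the grey enclosure are still empty: take spare modules from the cardboard tray and set one fully home in each empty socket, leaving the fitted modules alone and the last spare standing in the tray. Then, with both in, push the open door over and press it down until it snaps flush onto its catch, without slamming it. Leave the other things on the bench where they are.

Things in the scene. Friction and masses are not known exactly. Their poses are not given: they have to be found in the camera images.
- enclosure: light-grey plastic distribution enclosure lying on its back, open front up, fixed: 300 (own x) x 200 (own y) mm, rim 92 mm above the bench, walls 4 mm. Origin: centre of its underside; own x runs along the hinge and the row of sockets, which is at own y = 0. Three black cable glands stick 24 mm out of its -x end.
- hinge_mid (a point): middle of the door's hinge line, which runs along the enclosure's own x on its -y wall (own y = -100 mm), 97 mm above the bench. The hinge is stiff: the door stays where it is left and takes up to 4 N near its free edge to swing shut.
- door (a joint): door angle, rad: 0 shut, level and flush over the enclosure; pi/2 upright; 2.3 wide open, leaning out past upright to the enclosure's -y. Starts at 1.7 to 2.15. Flat door 300 (along the hinge) x 200 mm, 16 mm thick, 350 g, grey frame with clear window; its outer face is 13 mm out from the hinge line (110 mm above the bench when shut).
- door_edge (a point): middle of the door's free edge, 200 mm from the hinge line and 8 mm below the outer face; a small grey press mark on the outer face is beside it. To close, push the outer face over from outside and finally press it down here.
- catch (a point): the catch: a sprung white roller inside the middle of the enclosure's +y wall, 72 mm above the bench. A white tongue under the door, 40 mm long, 32 mm in from its free edge, meets it at about 0.14 rad; from there the door needs a firm press of about 9 N near its free edge, then it snaps down to 0 and is held.
- carton: open cardboard tray with the three spare modules, fixed, 250 (own x) x 110 (own y) mm, walls 4 mm thick and 24 mm high, floor 4 mm above the bench. Origin: centre of its underside. The spares stand about 75 mm apart along own x, at slight angles.
- socket_1: one of five identical grey sockets in a row, 42 mm apart along the enclosure's x, in changing order. 41 (own x) x 64 (own y) x 18 mm tall; pocket 33 x 55 mm, 14 mm deep, 3 mm lead-in. Its floor, where a fitted module's underside rests, is 4 mm above the origin. Origin: centre of the underside, 12 mm above the bench; axes as the enclosure's. Two sockets have no module.
- socket_2: one of five identical grey sockets in a row, 42 mm apart along the enclosure's x, in changing order. 41 (own x) x 64 (own y) x 18 mm tall; pocket 33 x 55 mm, 14 mm deep, 3 mm lead-in. Its floor, where a fitted module's underside rests, is 4 mm above the origin. Origin: centre of the underside, 12 mm above the bench; axes as the enclosure's. Two sockets have no module.
- socket_3: one of five identical grey sockets in a row, 42 mm apart along the enclosure's x, in changing order. 41 (own x) x 64 (own y) x 18 mm tall; pocket 33 x 55 mm, 14 mm deep, 3 mm lead-in. Its floor, where a fitted module's underside rests, is 4 mm above the origin. Origin: centre of the underside, 12 mm above the bench; axes as the enclosure's. Two sockets have no module.
- socket_4: one of five identical grey sockets in a row, 42 mm apart along the enclosure's x, in changing order. 41 (own x) x 64 (own y) x 18 mm tall; pocket 33 x 55 mm, 14 mm deep, 3 mm lead-in. Its floor, where a fitted module's underside rests, is 4 mm above the origin. Origin: centre of the underside, 12 mm above the bench; axes as the enclosure's. Two sockets have no module.
- socket_5: one of five identical grey sockets in a row, 42 mm apart along the enclosure's x, in changing order. 41 (own x) x 64 (own y) x 18 mm tall; pocket 33 x 55 mm, 14 mm deep, 3 mm lead-in. Its floor, where a fitted module's underside rests, is 4 mm above the origin. Origin: centre of the underside, 12 mm above the bench; axes as the enclosure's. Two sockets have no module.
- module_a: one of six identical black plug-in modules standing upright, 28 (own x) x 50 (own y) x 66 mm tall, about 120 g, white label with blue stripe on top; either way round is right. Three are fitted in sockets, three are spares in the cardboard tray: tell by position. Origin: centre of the underside, z up. Grip the two ends 50 mm apart along own y.
- module_b: one of six identical black plug-in modules standing upright, 28 (own x) x 50 (own y) x 66 mm tall, about 120 g, white label with blue stripe on top; either way round is right. Three are fitted in sockets, three are spares in the cardboard tray: tell by position. Origin: centre of the underside, z up. Grip the two ends 50 mm apart along own y.
- module_c: one of six identical black plug-in modules standing upright, 28 (own x) x 50 (own y) x 66 mm tall, about 120 g, white label with blue stripe on top; either way round is right. Three are fitted in sockets, three are spares in the cardboard tray: tell by position. Origin: centre of the underside, z up. Grip the two ends 50 mm apart along own y.
- module_d: one of six identical black plug-in modules standing upright, 28 (own x) x 50 (own y) x 66 mm tall, about 120 g, white label with blue stripe on top; either way round is right. Three are fitted in sockets, three are spares in the cardboard tray: tell by position. Origin: centre of the underside, z up. Grip the two ends 50 mm apart along own y.
- module_e: one of six identical black plug-in modules standing upright, 28 (own x) x 50 (own y) x 66 mm tall, about 120 g, white label with blue stripe on top; either way round is right. Three are fitted in sockets, three are spares in the cardboard tray: tell by position. Origin: centre of the underside, z up. Grip the two ends 50 mm apart along own y.
- module_f: one of six identical black plug-in modules standing upright, 28 (own x) x 50 (own y) x 66 mm tall, about 120 g, white label with blue stripe on top; either way round is right. Three are fitted in sockets, three are spares in the cardboard tray: tell by position. Origin: centre of the underside, z up. Grip the two ends 50 mm apart along own y.
- screwdriver: red-handled screwdriver, 190 mm long, lying, loose, to be left alone. Origin: on the bench side, near its middle.
- tape_roll: yellow roll of tape, 90 mm across, 24 mm high, loose, to be left alone. Origin: centre of its underside.
- multimeter: yellow multimeter lying on its back, 145 x 78 x 40 mm, loose, to be left alone. Origin: centre of its underside.
- dish: yellow parts dish, 110 mm across, 34 mm high, loose, to be left alone. Origin: centre of its underside.
- screw_jar: small jar with a blue cap, 52 mm across, 62 mm high, loose, to be left alone. Origin: centre of its underside.
- cable_gland: loose black cable gland, 28 mm across, 30 mm high, loose, to be left alone. Origin: centre of its underside.
Things that resemble listed ones, but are neither listed nor needed, are in the scene too. Leave any yellow look-alike of the module_f alone.

How it is judged:
By the outcome, as a careful person would: the job done as asked, in the order asked, and still so for the second after the job is handed in, with the robot touching nothing.
It also fails if it takes over 72 s, if anything falls off the work surface, if the arm or the gripper's body presses on something with over 40 N, if the wrist force passes 120 N, or if a joint passes its speed limit or range.

## Working session

There is one attempt and no reset: what is moved stays moved. The work goes in short steps, Python scripts to look and compute and a tool call to move; the robot and the scene stay as the last step left them, time stands still between calls to the robot, and variables do not carry over. Pictures are saved under pics/ and viewed, and the job is handed in when it is done.

Besides the shell and the picture viewer there is one more tool, called after "Request:" in YAML: its name, and indented under it one key for each argument. play_rows: Moves the arm, as the interface text tells. Its arguments: {"type":"object","properties":{"increments":{"type":"array"},"jaw":{"type":"number"},"squeeze":{"type":"number"}},"required":["increments"]}

```bash
ls; mkdir -p pics; python3 - <<'E'
from plant import *
import cv2
s=read_state(); print({k:(np.round(v,4).tolist() if hasattr(v,'__len__') else v) for k,v in s.items()} if 'np' in globals() else s)
for n in ['side','top','wrist']:
    print(n,camera_params(n))
    p,d=read_camera(n); cv2.imwrite(f'pics/{n}0.png',p)
    import numpy as np; np.save(f'pics/{n}0_d.npy',d)
E
```

```text
pics
{'t': 0.0, 'q': array([-1.36739129e+00,  1.31173452e-01,  1.48928173e+00,  3.50301270e-05,
        1.52295645e+00, -8.53961992e-02]), 'dq': array([-0.00047385,  0.00128431, -0.00045424,  0.00045689,  0.00023899,
        0.0002105 ]), 'joint_torque': array([ 1.02317947e-03, -5.59841323e+01, -4.91760564e+01,  7.69307208e-02,
        3.58342601e-02, -2.42399619e-04]), 'tool_pos': array([ 0.17080895, -0.57461254,  0.22857872]), 'orientation': array([-2.51699391e+00,  1.87792118e+00,  2.09867534e-03]), 'force': array([-0.99138235, -0.53269943, -0.18493414]), 'wrist_torque': array([ 0.03380032, -0.01378873, -0.03885207]), 'opening': 0.09330432187852253}
side {'K': array([[486.10067653,   0.        , 327.79484889],
       [  0.        , 486.10067653, 199.5050565 ],
       [  0.        ,   0.        ,   1.        ]]), 'k1': 0.038708760870170576, 'eye': array([-0.41790926, -0.02848153,  0.91810552]), 'orientation': array([ 0.67587375, -0.67712717, -1.47871277])}
top {'K': array([[460.47776097,   0.        , 316.24749135],
       [  0.        , 460.47776097, 199.07925637],
       [  0.        ,   0.        ,   1.        ]]), 'k1': -0.050712731678566825, 'eye': array([ 0.32765207, -0.05264175,  1.24653618]), 'orientation': array([ 0.15446199, -0.14893863, -1.54425894])}
wrist {'K': array([[325.64007425,   0.        , 319.31104186],
       [  0.        , 325.64007425, 200.40536074],
       [  0.        ,   0.        ,   1.        ]]), 'k1': -0.0554242096428465, 'eye': array([ 0.23851141, -0.55524225,  0.3840073 ]), 'orientation': array([-0.22390837,  0.16703505, -1.27494342])}
```

View pics/top0.png

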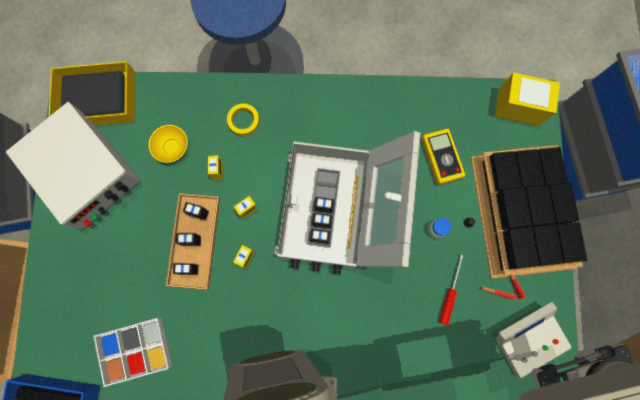

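View pics/side0.png

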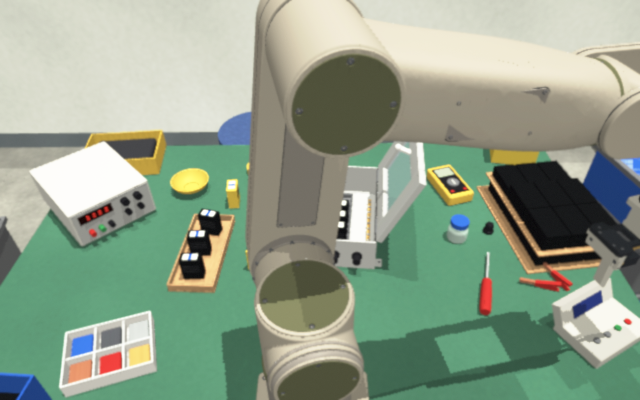

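View pics/wrist0.png

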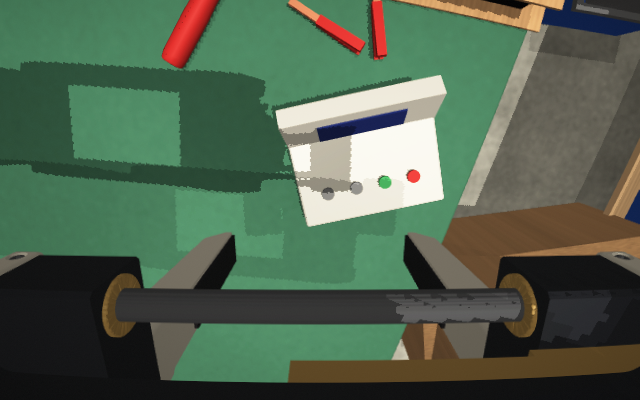

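```bash
cat > h.py <<'E'
from plant import *
import numpy as np, cv2, json
from scipy.spatial.transform import Rotation as R
def cam(n):
    c=camera_params(n); return c
def rays(c,px):
    px=np.asarray(px,float).reshape(-1,2); K=c['K']
    d=(px-[K[0,2],K[1,2]])/[K[0,0],K[1,1]]
    u=d.copy()
    for _ in range(20): u=d/(1+c['k1']*(u**2).sum(1,keepdims=True))
    v=np.c_[u[:,0],-u[:,1],-np.ones(len(u))]
    return R.from_rotvec(c['orientation']).apply(v)
def onz(c,px,z):
    r=rays(c,px); return c['eye']+r*((z-c['eye'][2])/r[:,2])[:,None]
def bydepth(c,px,dep):
    return c['eye']+rays(c,px)*np.asarray(dep).reshape(-1,1)
def proj(c,P):
    q=R.from_rotvec(c['orientation']).inv().apply(np.asarray(P).reshape(-1,3)-c['eye'])
    u=np.c_[q[:,0]/-q[:,2],-q[:,1]/-q[:,2]]
    u=u*(1+c['k1']*(u**2).sum(1,keepdims=True))
    return u*[c['K'][0,0],c['K'][1,1]]+[c['K'][0,2],c['K'][1,2]]
E
python3 - <<'E'
from h import *
p=cv2.imread('pics/top0.png')
cv2.imwrite('pics/z1.png',cv2.resize(p[130:280,265:425],None,fx=5,fy=4,interpolation=cv2.INTER_CUBIC)[:600])
cv2.imwrite('pics/z2.png',cv2.resize(p[180:300,140:280],None,fx=5,fy=5,interpolation=cv2.INTER_CUBIC)[:600])
d=np.load('pics/top0_d.npy'); c=cam('top')
for px in [(250,300),(193,250),(195,210),(187,239),(185,269),(326,180),(324,204),(292,146),(360,250),(418,135),(407,262)]:
    print(px,d[px[1],px[0]],bydepth(c,[px],[d[px[1],px[0]]]).round(4))
E
```

```text
(250, 300) 1.2178835 [[2.955e-01 1.244e-01 1.000e-04]]
(193, 250) 1.2424009 [[0.4243 0.2853 0.0013]]
(195, 210) 1.1927121 [[0.5227 0.2685 0.0711]]
(187, 239) 1.1821944 [[0.4471 0.285  0.0671]]
(185, 269) 1.1630982 [[0.3702 0.2834 0.0715]]
(326, 180) 1.2659898 [[ 0.6234 -0.0713  0.0143]]
(324, 204) 1.1823545 [[ 0.5433 -0.0662  0.0839]]
(292, 146) 1.3017519 [[ 0.7241  0.0263 -0.0018]]
(360, 250) 1.1325595 [[ 0.425  -0.1567  0.1109]]
(418, 135) 1.01512 [[ 0.667  -0.2691  0.2774]]
(407, 262) 0.9675783 [[ 0.3879 -0.2412  0.2713]]
```

View pics/z1.png

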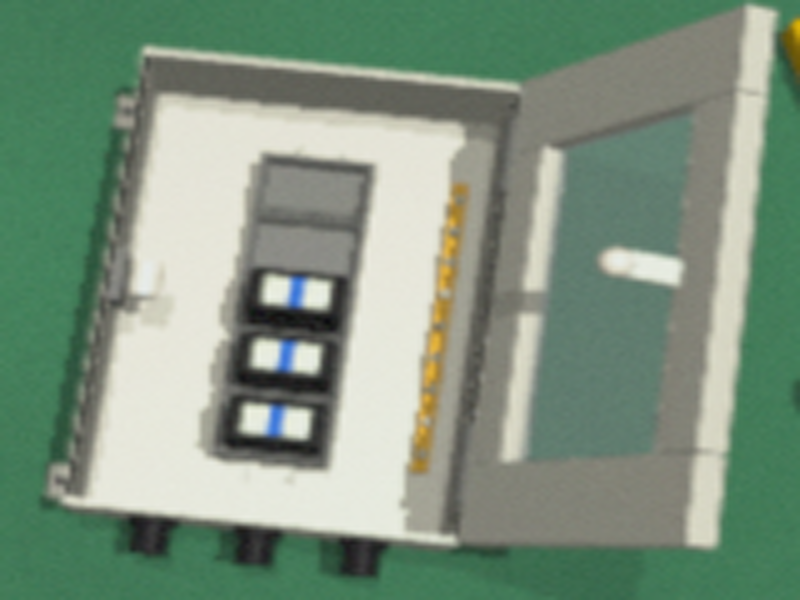

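View pics/z2.png

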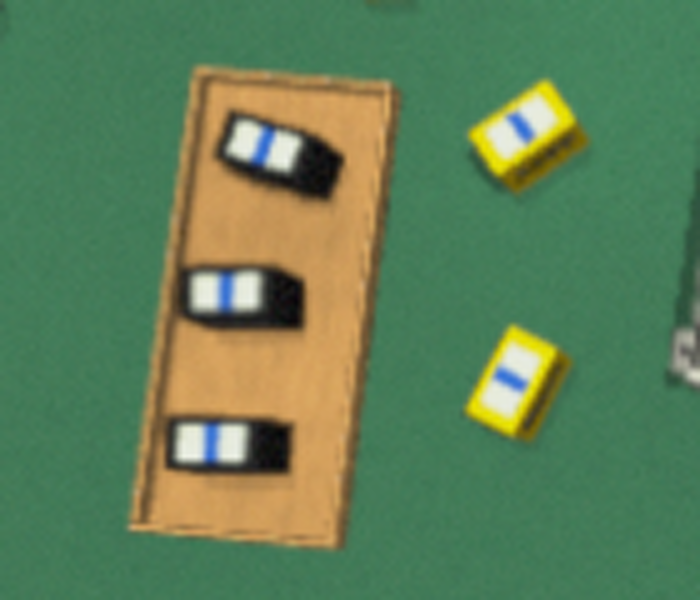

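```bash
python3 - <<'E'
import plant
print([n for n in dir(plant) if not n.startswith('_')])
print(getattr(plant,'tips_ahead',None))
from h import *
p=cv2.imread('pics/top0.png'); c=cam('top')
z=np.array([(145,47),(520,85),(457,543),(60,500)],float); px=z/[5,4]+[265,130]-[.4,.375]
C=onz(c,px,0.092); print(C.round(4)); print('ctr',C.mean(0), 'ang', np.degrees(np.arctan2(*( (C[0]+C[1]-C[2]-C[3])[[1,0]]))), [np.linalg.norm(C[i]-C[(i+1)%4]).round(3) for i in range(4)])
# labels
hsv=cv2.cvtColor(p,cv2.COLOR_BGR2HSV)
def lab(x0,y0,x1,y1,zz):
    s=8
    q=cv2.resize(p[y0:y1,x0:x1],None,fx=s,fy=s,interpolation=cv2.INTER_CUBIC)
    hv=cv2.cvtColor(q,cv2.COLOR_BGR2HSV)
    w=((hv[...,1]<60)&(hv[...,2]>150))|((hv[...,0]>100)&(hv[...,0]<130)&(hv[...,1]>100)&(hv[...,2]>120))
    w=cv2.morphologyEx(w.astype(np.uint8),cv2.MORPH_CLOSE,np.ones((9,9)))
    cs,_=cv2.findContours(w,cv2.RETR_EXTERNAL,cv2.CHAIN_APPROX_NONE)
    for k in cs:
        if cv2.contourArea(k)<50*s*s*.6: continue
        P=onz(c,(k[:,0,:]+.5)/s-.5+[x0,y0],zz)
        r=cv2.minAreaRect((P[:,:2]*1000).astype(np.float32)); print(zz,np.round(r[0],1),np.round(r[1],1),round(r[2],1), cv2.contourArea(k)/64)
print('spares');lab(170,195,222,285,.07)
print('fitted');lab(308,196,338,246,.082)
E
```

```text
['IKError', 'camera_params', 'close_job', 'read_camera', 'read_state', 'tips_ahead']
0.011
[[ 0.7071  0.0166  0.092 ]
 [ 0.6853 -0.1801  0.092 ]
 [ 0.3882 -0.1486  0.092 ]
 [ 0.4106  0.0499  0.092 ]]
ctr [ 0.54778511 -0.06553898  0.092     ] ang -6.232420924671189 [np.float64(0.198), np.float64(0.299), np.float64(0.2), np.float64(0.298)]
spares
0.07 [372.3 292.2] [19.3 35.7] 1.5 98.953125
0.07 [449.5 290.3] [19.7 35.4] 3.8 93.765625
0.07 [526.1 276. ] [35.6 20.1] 74.4 93.3359375
fitted
0.082 [463.9 -56.7] [35.4 20.4] 84.8 100.71875
0.082 [505.7 -61.2] [35.2 20.5] 85.6 97.828125
0.082 [547.4 -65.6] [35.3 20.7] 86.0 95.8984375
0.082 [502.  -92.2] [128.9  18.3] 0.7 209.4453125
0.082 [519.6 -31.4] [90.9 13.9] 1.3 91.109375
```

```bash
cat >> h.py <<'E'
def plan(wps,s=None):
    """wps: list of (x,y,z,yawdeg of tool x); prints rows from the present pose"""
    s=s or read_state(); Rm=R.from_rotvec(s['orientation']); p=np.array(s['tool_pos'])
    X=Rm.as_matrix()[:,0]; yaw=np.degrees(np.arctan2(X[1],X[0])); Z=Rm.as_matrix()[:,2]
    print('t',round(s['t'],2),'pos',p.round(4),'yaw',yaw.round(2),'z',Z.round(3),'F',np.round(s['force'],1),'open',round(s['opening'],4),'q',np.round(s['q'],2))
    for w in wps:
        d=Rm.inv().apply(np.array(w[:3])-p)*100
        a=(w[3]-yaw+180)%360-180
        print(w,'->',d.round(2).tolist()+[round(-np.radians(a),3)])
E
python3 - <<'E'
from h import *
plan([(.24,-.50,.29,-76),(.33,-.40,.34,-80),(.42,-.28,.36,-83),(.46,-.1,.36,-86),(.45,.1,.36,-88),(.372,.292,.2,-88.5)])
E
```

```text
t 0.15 pos [ 0.1708 -0.5747  0.2288] yaw -73.45 z [-0.     0.001 -1.   ] F [-0.5 -0.6  0.8] open 0.0928 q [-1.37  0.13  1.49  0.    1.52 -0.09]
(0.24, -0.5, 0.29, -76) -> [-5.2, -8.76, -6.11, np.float64(0.044)]
(0.33, -0.4, 0.34, -80) -> [-12.23, -20.24, -11.1, np.float64(0.114)]
(0.42, -0.28, 0.36, -83) -> [-21.18, -32.28, -13.08, np.float64(0.167)]
(0.46, -0.1, 0.36, -86) -> [-37.29, -41.24, -13.06, np.float64(0.219)]
(0.45, 0.1, 0.36, -88) -> [-56.75, -45.98, -13.03, np.float64(0.254)]
(0.372, 0.292, 0.2, -88.5) -> [-77.35, -43.97, 3.0, np.float64(0.263)]
```

Request:
play_rows:
  increments:
    - [[-1.5, -2.5, -4, 0.01], [-4, -6, -7, 0.03], [-6.5, -10, -9.5, 0.06], [-9, -14, -11, 0.09], [-12, -18, -12, 0.11]]
  jaw: 8.0

```text
t: 0.65
tool_pos: [0.3066, -0.4124, 0.3492]
orientation: [-2.409, 2.016, -0.001]
force: [0.2, -0.7, -0.1]
opening: 0.08
```

```bash
python3 - <<'E'
from h import *
plan([(.42,-.28,.36,-83),(.46,-.1,.36,-86),(.45,.1,.36,-88),(.372,.292,.2,-88.5)])
E
```

```text
t 0.65 pos [ 0.3066 -0.4124  0.3492] yaw -79.87 z [ 0.001 -0.    -1.   ] F [ 0.2 -0.7 -0.1] open 0.08 q [-1.03 -0.12  1.53  0.    1.74  0.36]
(0.42, -0.28, 0.36, -83) -> [-11.04, -13.49, -1.07, np.float64(0.055)]
(0.46, -0.1, 0.36, -86) -> [-28.05, -20.6, -1.07, np.float64(0.107)]
(0.45, 0.1, 0.36, -88) -> [-47.92, -23.13, -1.07, np.float64(0.142)]
(0.372, 0.292, 0.2, -88.5) -> [-68.2, -18.82, 14.92, np.float64(0.151)]
```

Request:
play_rows:
  increments:
    - [[-3.3, -3.5, -0.5, 0.02], [-6.8, -7, -1, 0.04], [-10.5, -10, -1, 0.06], [-14.5, -12.5, -1, 0.07], [-19, -14.5, -1, 0.08]]

```text
t: 1.15
tool_pos: [0.4164, -0.198, 0.3588]
orientation: [-2.326, 2.111, -0.0]
force: [0.3, 0.4, -0.1]
opening: 0.0802
```

```bash
python3 - <<'E'
from h import *
plan([(.44,-.1,.36,-86),(.42,.1,.34,-88),(.372,.292,.2,-88.5)])
E
```

```text
t 1.15 pos [ 0.4164 -0.198   0.3588] yaw -84.47 z [ 0.  0. -1.] F [ 0.3  0.4 -0.1] open 0.0802 q [-0.56 -0.26  1.63  0.    1.77  0.92]
(0.44, -0.1, 0.36, -86) -> [-9.53, -3.29, -0.11, np.float64(0.027)]
(0.42, 0.1, 0.34, -88) -> [-29.63, -3.23, 1.89, np.float64(0.062)]
(0.372, 0.292, 0.2, -88.5) -> [-49.2, -0.29, 15.89, np.float64(0.07)]
```

Request:
play_rows:
  increments:
    - [[-4.8, -1.5, 0, 0.01], [-9.6, -3, 0, 0.03], [-14.4, -3.5, 0, 0.05], [-19.2, -3.5, 1, 0.06], [-24, -3.3, 2, 0.07]]

```text
t: 1.65
tool_pos: [0.4258, 0.046, 0.3386]
orientation: [-2.25, 2.192, -0.001]
force: [1.3, -0.1, 0.3]
opening: 0.0801
```

```bash
python3 - <<'E'
from h import *
plan([(.372,.292,.17,-88.5)])
E
```

```text
t 1.65 pos [0.4258 0.046  0.3386] yaw -88.5 z [ 0.001  0.    -1.   ] F [ 1.3 -0.1  0.3] open 0.0801 q [-0.01 -0.36  1.75  0.    1.76  1.53]
(0.372, 0.292, 0.17, -88.5) -> [-24.73, 4.75, 16.86, np.float64(-0.0)]
```

Request:
play_rows:
  increments:
    - [[-4.3, 0.7, 2, 0], [-8.8, 1.5, 4, 0], [-13.2, 2.5, 6, 0], [-17.7, 3.4, 8.2, 0], [-22, 4.2, 10.5, 0]]

```text
t: 2.15
tool_pos: [0.3774, 0.2664, 0.2332]
orientation: [-2.249, 2.191, -0.001]
force: [1.4, -0.2, -0.4]
opening: 0.0799
```

Request:
play_rows:
  increments:
    - [[-2, 0.4, 2, 0], [-2.7, 0.5, 4, 0], [-2.7, 0.5, 5, 0], [-2.7, 0.5, 5, 0]]

```text
t: 2.55
tool_pos: [0.3707, 0.2925, 0.1814]
orientation: [2.25, -2.19, 0.0]
force: [0.6, -0.2, -0.3]
opening: 0.08
```

```bash
python3 - <<'E'
from h import *
s=read_state(); c=camera_params('wrist'); p,d=read_camera('wrist'); cv2.imwrite('pics/w1.png',p); np.save('pics/w1d.npy',d)
plan([(.372,.292,.045,-88.5)],s)
print(c['eye'],c['orientation'])
print(proj(c,[(.3723,.2922,.07),(.4495,.2903,.07),(.5261,.276,.07)]).round(1))
E
```

```text
t 2.55 pos [0.3707 0.2925 0.1814] yaw -88.47 z [-0.001 -0.001 -1.   ] F [ 0.6 -0.2 -0.3] open 0.08 q [ 0.56 -0.19  1.89 -0.    1.44  2.1 ]
(0.372, 0.292, 0.045, -88.5) -> [0.03, -0.14, 13.64, np.float64(0.001)]
[0.44146817 0.29394906 0.3366667 ] [-0.20953137  0.19937326 -1.53547816]
[[318.3 197.9]
 [323.2 103.3]
 [345.4  -2.2]]
```

View pics/w1.png

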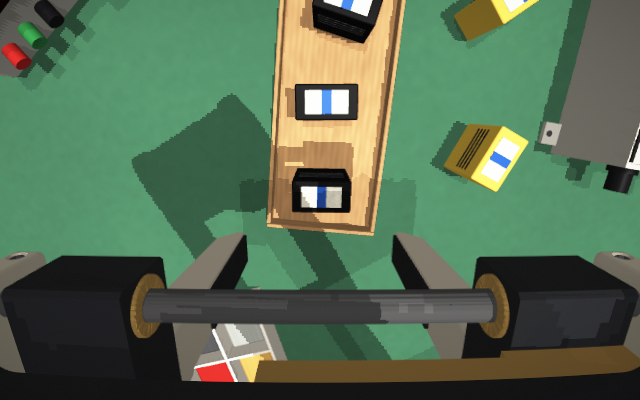

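Request:
play_rows:
  increments:
    - [[0.2, -0.15, 4, 0], [0.25, -0.15, 8, 0], [0.25, -0.15, 11, 0], [0.25, -0.15, 13, 0], [0.25, -0.15, 13.6, 0]]

```text
t: 3.1
tool_pos: [0.373, 0.2888, 0.0458]
orientation: [2.247, -2.193, 0.001]
force: [-0.2, -0.1, 0.7]
opening: 0.0798
```

Request:
play_rows:
  increments:
    - [[0, 0, 0, 0], [0, 0, 0, 0], [0, 0, 0, 0], [0, 0, 0, 0]]
  jaw: 4.0
  squeeze: 25

```text
t: 3.5
tool_pos: [0.3739, 0.2894, 0.0472]
orientation: [-2.248, 2.194, -0.001]
force: [0.5, -0.2, 0.1]
opening: 0.0524
```

Request:
play_rows:
  increments:
    - [[0, 0, 0, 0], [0, 0, 0, 0]]

```text
t: 3.7
tool_pos: [0.3742, 0.2896, 0.0477]
orientation: [-2.248, 2.193, -0.002]
force: [-0.1, -0.2, -1.5]
opening: 0.0502
```

Request:
play_rows:
  increments:
    - [[0, 0, -1.5, 0], [0, 0, -5, 0], [0, 0, -9, 0], [0, 0, -13, 0], [1, 0, -16, 0]]

```text
t: 4.2
tool_pos: [0.3745, 0.2804, 0.2105]
orientation: [-2.247, 2.19, -0.002]
force: [0.5, -0.6, -0.1]
opening: 0.0501
```

```bash
python3 - <<'E'
from h import *
s=read_state(); c=camera_params('wrist'); p,d=read_camera('wrist'); cv2.imwrite('pics/w2.png',p)
plan([(.6313,-.0746,.25,-96.2),(.5895,-.0701,.25,-96.2)],s)
t=s['tool_pos'];print(proj(c,[t+[0,0,.025]]))
E
```

```text
t 4.2 pos [0.3745 0.2804 0.2105] yaw -88.54 z [ 0.004  0.002 -1.   ] F [ 0.5 -0.6 -0.1] open 0.0501 q [ 0.53 -0.23  1.87 -0.    1.5   2.08]
(0.6313, -0.0746, 0.25, -96.2) -> [36.14, -24.78, -3.91, np.float64(0.134)]
(0.5895, -0.0701, 0.25, -96.2) -> [35.58, -20.61, -3.93, np.float64(0.134)]
[[317.42284506 278.30686084]]
```

View pics/w2.png

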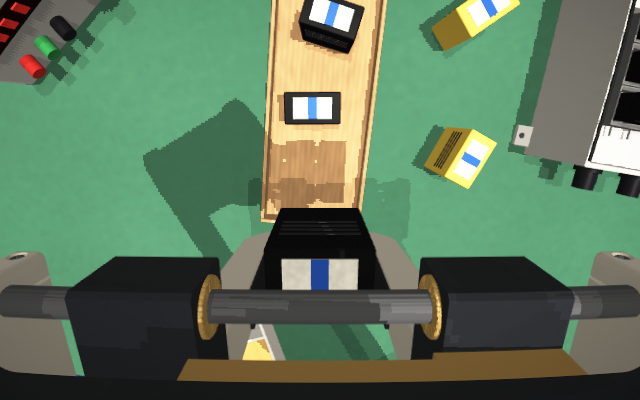

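Request:
play_rows:
  increments:
    - [[3, -3, -0.5, 0.02], [7, -6.5, -1, 0.05], [11, -9.5, -1, 0.08], [15, -12.5, -1, 0.1], [19, -15, -1, 0.12]]

```text
t: 4.75
tool_pos: [0.5319, 0.0926, 0.2261]
orientation: [-2.106, 2.317, -0.006]
force: [0.8, 1.2, -1.5]
opening: 0.0501
```

Request:
play_rows:
  increments:
    - [[4, -2.5, 0, 0.01], [8, -5, 0, 0.014], [12, -7, 0, 0.014], [14.5, -8, 0, 0.014], [15.6, -8.3, 0, 0.014]]

```text
t: 5.25
tool_pos: [0.5998, -0.0733, 0.2252]
orientation: [-2.088, 2.336, -0.005]
force: [-0.8, 0.2, -1.6]
opening: 0.0498
```

```bash
python3 - <<'E'
from h import *
s=read_state(); c=camera_params('wrist'); p,d=read_camera('wrist'); cv2.imwrite('pics/w3.png',p)
plan([(.6313,-.0746,.25,-96.2),(.5895,-.0701,.25,-96.2)],s)
E
```

```text
t 5.25 pos [ 0.5998 -0.0733  0.2252] yaw -96.42 z [ 0.009  0.004 -1.   ] F [-0.8  0.2 -1.6] open 0.0498 q [-0.21  0.14  1.49  0.01  1.51  1.47]
(0.6313, -0.0746, 0.25, -96.2) -> [-0.23, -3.16, -2.45, np.float64(-0.004)]
(0.5895, -0.0701, 0.25, -96.2) -> [-0.21, 1.04, -2.49, np.float64(-0.004)]
```

View pics/w3.png

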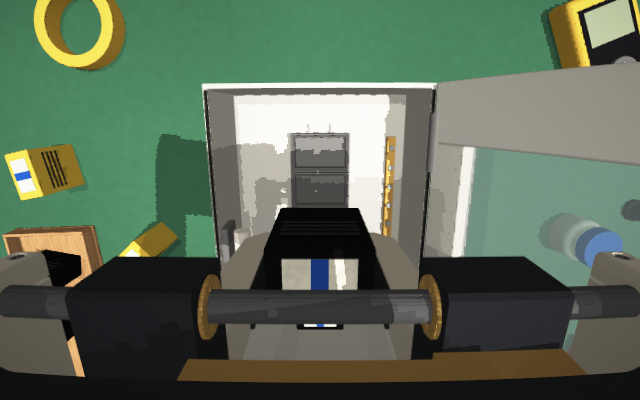

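```bash
python3 - <<'E'
from h import *
c=camera_params('wrist'); p=cv2.imread('pics/w3.png')
cv2.imwrite('pics/z3.png',cv2.resize(p[115:215,270:370],None,fx=6,fy=6,interpolation=cv2.INTER_CUBIC))
e=np.array([.5478,-.0655]);a=np.radians(-6.2);M=np.array([[np.cos(a),-np.sin(a)],[np.sin(a),np.cos(a)]])
for sx in (42,84):
    o=[(x,y) for x,y in [(-20.5,-32),(20.5,-32),(20.5,32),(-20.5,32),(-16.5,-27.5),(16.5,-27.5),(16.5,27.5),(-16.5,27.5)]]
    P=[list(e+M@(np.array([sx+x,y])/1000))+[.030] for x,y in o]
    print(sx,((proj(c,P)-[270,115])*6).round(0).tolist())
P=[list(e+M@(np.array(v)/1000))+[.092] for v in [(150,100),(150,-100)]]
print(proj(c,P))
E
```

```text
42 [[453.0, 564.0], [456.0, 347.0], [104.0, 348.0], [111.0, 565.0], [429.0, 543.0], [431.0, 368.0], [130.0, 370.0], [134.0, 544.0]]
84 [[456.0, 341.0], [460.0, 112.0], [98.0, 113.0], [104.0, 342.0], [432.0, 319.0], [434.0, 135.0], [124.0, 136.0], [128.0, 321.0]]
[[198.01828636  84.31542378]
 [433.05849507  83.06038762]]
```

View pics/z3.png

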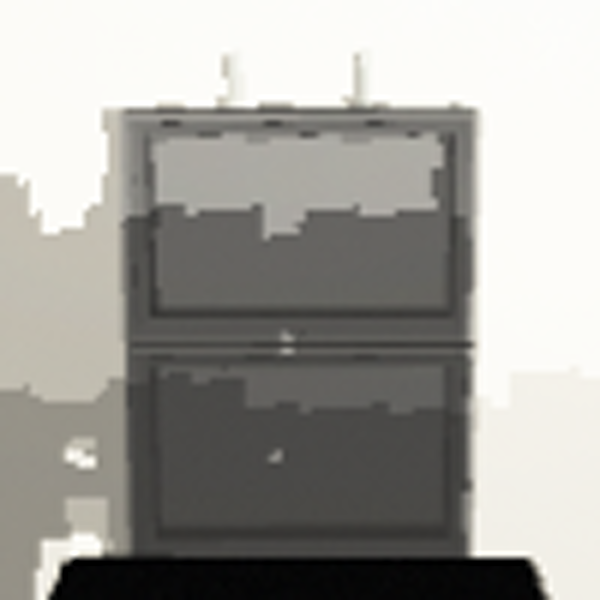

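Request:
play_rows:
  increments:
    - [[-0.1, -2, 1.5, 0], [-0.1, -3.2, 4, -0.004], [-0.1, -3.2, 8, -0.004], [-0.1, -3.2, 11.5, -0.004], [-0.1, -3.2, 13, -0.004]]

```text
t: 5.8
tool_pos: [0.6297, -0.0735, 0.0908]
orientation: [-2.097, 2.333, 0.004]
force: [-0.0, 0.7, -2.0]
opening: 0.0499
```

```bash
python3 - <<'E'
from h import *
plan([(.6315,-.0756,.0597,-96.2)])
E
```

```text
t 5.8 pos [ 0.6297 -0.0735  0.0908] yaw -96.11 z [ 0.002  0.005 -1.   ] F [-0.   0.7 -2. ] open 0.0499 q [-0.2   0.32  1.53  0.01  1.29  1.48]
(0.6315, -0.0756, 0.0597, -96.2) -> [0.2, -0.2, 3.11, np.float64(0.002)]
```

Request:
play_rows:
  increments:
    - [[0.2, -0.2, 0.3, 0], [0.2, -0.2, 0.8, 0], [0.2, -0.2, 1.5, 0], [0.2, -0.2, 2.2, 0], [0.2, -0.2, 2.6, 0]]

```text
t: 6.3
tool_pos: [0.6319, -0.0757, 0.0651]
orientation: [-2.096, 2.333, 0.003]
force: [-1.1, -0.5, -1.8]
opening: 0.0499
```

```bash
python3 - <<'E'
from h import *
plan([(.6315,-.0756,.0597,-96.2)])
E
```

```text
t 6.3 pos [ 0.6319 -0.0757  0.0651] yaw -96.12 z [ 0.003  0.005 -1.   ] F [-1.1 -0.5 -1.8] open 0.0499 q [-0.2   0.35  1.54  0.01  1.25  1.47]
(0.6315, -0.0756, 0.0597, -96.2) -> [0.0, 0.04, 0.54, np.float64(0.001)]
```

Request:
play_rows:
  increments:
    - [[0, 0, 0.3, 0], [0, 0, 0.5, 0], [0, 0, 0.6, 0], [0, 0, 0.65, 0]]

```text
t: 6.7
tool_pos: [0.6322, -0.0757, 0.0594]
orientation: [-2.096, 2.333, 0.002]
force: [-3.4, 1.0, 7.2]
opening: 0.0498
```

Request:
play_rows:
  increments:
    - [[0, 0, 0, 0], [0, 0, 0, 0], [0, 0, 0, 0]]
  jaw: 7.5

```text
t: 7.0
tool_pos: [0.6323, -0.0758, 0.0595]
orientation: [-2.096, 2.332, 0.002]
force: [-0.3, 1.3, 0.8]
opening: 0.0691
```

Request:
play_rows:
  increments:
    - [[0, 0, -2, 0], [0, 0, -6, 0], [0, 0, -10, 0], [0, 1.5, -14, 0], [-1, 4, -17, 0]]

```text
t: 7.5
tool_pos: [0.5939, -0.0634, 0.2324]
orientation: [-2.093, 2.332, -0.003]
force: [-0.9, -0.0, 0.1]
opening: 0.075
```

```bash
python3 - <<'E'
from h import *
s=read_state(); c=camera_params('wrist'); p,d=read_camera('wrist'); cv2.imwrite('pics/w4.png',p)
plan([(.4495,.2885,.2,-86.2),(.4495,.2885,.045,-86.2)],s)
E
```

```text
t 7.5 pos [ 0.5939 -0.0634  0.2324] yaw -96.18 z [ 0.007  0.004 -1.   ] F [-0.9 -0.   0.1] open 0.075 q [-0.2   0.12  1.5   0.01  1.52  1.48]
(0.4495, 0.2885, 0.2, -86.2) -> [-33.41, 18.16, 3.27, np.float64(-0.174)]
(0.4495, 0.2885, 0.045, -86.2) -> [-33.34, 18.27, 18.77, np.float64(-0.174)]
```

View pics/w4.png

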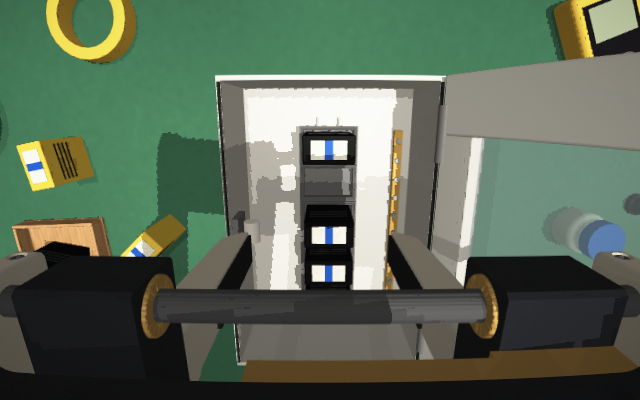

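Request:
play_rows:
  increments:
    - [[-4, 2, 0, -0.02], [-8, 4.3, 0, -0.05], [-12, 6.5, 0, -0.08], [-16, 8.7, 0, -0.11], [-20, 11, 0, -0.14]]

```text
t: 8.05
tool_pos: [0.5041, 0.1506, 0.238]
orientation: [-2.251, 2.175, -0.01]
force: [0.7, -0.4, -0.6]
opening: 0.0752
```

Request:
play_rows:
  increments:
    - [[-4, 2, 1, -0.02], [-8, 4, 2, -0.034], [-12, 5, 3, -0.034], [-14, 5.5, 4, -0.034], [-14, 5.5, 4, -0.034]]

```text
t: 8.55
tool_pos: [0.4428, 0.2909, 0.1961]
orientation: [-2.293, 2.134, -0.008]
force: [-0.9, -0.9, 0.3]
opening: 0.075
```

```bash
python3 - <<'E'
from h import *
s=read_state(); c=camera_params('wrist'); p,d=read_camera('wrist'); cv2.imwrite('pics/w5.png',p)
plan([(.4495,.2885,.2,-86.2),(.4495,.2885,.045,-86.2)],s)
print(proj(c,[(.4495,.2885,.07)]))
E
```

```text
t 8.55 pos [0.4428 0.2909 0.1961] yaw -85.88 z [ 0.01   0.003 -1.   ] F [-0.9 -0.9  0.3] open 0.075 q [ 0.49 -0.05  1.74 -0.    1.45  1.98]
(0.4495, 0.2885, 0.2, -86.2) -> [0.28, -0.65, -0.38, np.float64(0.006)]
(0.4495, 0.2885, 0.045, -86.2) -> [0.33, -0.5, 15.12, np.float64(0.006)]
[[321.75481703 189.91049832]]
```

View pics/w5.png

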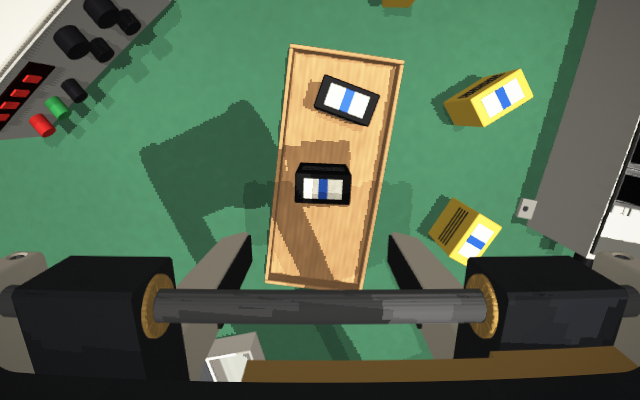

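Request:
play_rows:
  increments:
    - [[0.2, -0.5, 4, 0.006], [0.25, -0.5, 8, 0.006], [0.25, -0.5, 12, 0.006], [0.25, -0.5, 14.3, 0.006], [0.25, -0.5, 15, 0.006]]

```text
t: 9.1
tool_pos: [0.4493, 0.2856, 0.0442]
orientation: [-2.287, 2.146, -0.007]
force: [-0.5, -0.4, -0.2]
opening: 0.0749
```

Request:
play_rows:
  increments:
    - [[0, 0, 0, 0], [0, 0, 0, 0], [0, 0, 0, 0], [0, 0, 0, 0], [0, 0, 0, 0]]
  jaw: 4.0

```text
t: 9.6
tool_pos: [0.4507, 0.2863, 0.0461]
orientation: [-2.285, 2.144, -0.009]
force: [-0.3, -0.6, 6.8]
opening: 0.05
```

```bash
python3 - <<'E'
from h import *
plan([(.4495,.2885,.2,-86.2)])
E
```

```text
t 9.6 pos [0.4507 0.2863 0.0461] yaw -86.35 z [ 0.01   0.002 -1.   ] F [-0.3 -0.6  6.8] open 0.05 q [ 0.47  0.11  1.86 -0.    1.16  1.98]
(0.4495, 0.2885, 0.2, -86.2) -> [-0.25, -0.05, -15.39, np.float64(-0.003)]
```

Request:
play_rows:
  increments:
    - [[0, 0, -1.5, 0], [0, 0, -5, 0], [0, 0, -9.5, 0], [0, 0, -14, 0], [2, -1, -17, 0.02]]

```text
t: 10.1
tool_pos: [0.4604, 0.2685, 0.2214]
orientation: [-2.263, 2.16, -0.01]
force: [0.9, -0.3, -0.6]
opening: 0.0501
```

```bash
python3 - <<'E'
from h import *
s=read_state(); c=camera_params('wrist'); p,d=read_camera('wrist'); cv2.imwrite('pics/w6.png',p)
plan([(.5897,-.0711,.20,-96.2)],s)
t=s['tool_pos'];print(proj(c,[t+[0,0,.025]]))
E
```

```text
t 10.1 pos [0.4604 0.2685 0.2214] yaw -87.35 z [ 0.014  0.005 -1.   ] F [ 0.9 -0.3 -0.6] open 0.0501 q [ 0.43 -0.06  1.7  -0.    1.49  1.96]
(0.5897, -0.0711, 0.2, -96.2) -> [34.53, -11.32, 2.16, np.float64(0.155)]
[[317.32602792 277.74850302]]
```

View pics/w6.png

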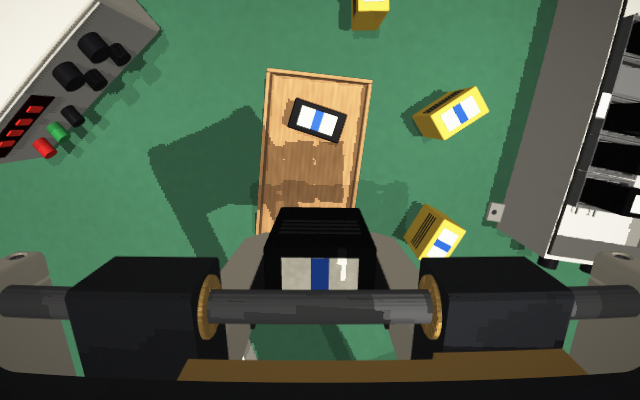

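Request:
play_rows:
  increments:
    - [[3.5, -1.5, 0, 0.03], [7.8, -3.5, 0, 0.06], [12.2, -5, 0, 0.09], [16.5, -6.5, 0, 0.12], [21, -8, 0, 0.15]]

```text
t: 10.65
tool_pos: [0.5535, 0.0579, 0.2284]
orientation: [-2.085, 2.323, -0.017]
force: [0.8, 0.2, -1.4]
opening: 0.0501
```

Request:
play_rows:
  increments:
    - [[4, -1.5, 0, 0.004], [8, -2, 0, 0.004], [11.5, -2, 0, 0.004], [12.8, -2, 0, 0.004], [12.8, -2, 0, 0.004]]

```text
t: 11.15
tool_pos: [0.5593, -0.073, 0.2284]
orientation: [-2.077, 2.33, -0.018]
force: [0.0, 0.6, -1.3]
opening: 0.0499
```

```bash
python3 - <<'E'
from h import *
s=read_state()
plan([(.5897,-.0712,.20,-96.2),(.5897,-.0712,.058,-96.2)],s)
E
```

```text
t 11.15 pos [ 0.5593 -0.073   0.2284] yaw -96.56 z [ 0.022  0.005 -1.   ] F [ 0.   0.6 -1.3] open 0.0499 q [-0.23  0.01  1.61  0.01  1.49  1.46]
(0.5897, -0.0712, 0.2, -96.2) -> [-0.5, -2.94, 2.91, np.float64(-0.006)]
(0.5897, -0.0712, 0.058, -96.2) -> [-0.4, -2.63, 17.11, np.float64(-0.006)]
```

Request:
play_rows:
  increments:
    - [[-0.3, -2, 1.5, -0.006], [-0.4, -2.8, 4.5, -0.006], [-0.4, -2.7, 8.5, -0.006], [-0.4, -2.7, 11.5, -0.006], [-0.4, -2.7, 13, -0.006]]

```text
t: 11.65
tool_pos: [0.5876, -0.069, 0.0957]
orientation: [-2.088, 2.324, -0.011]
force: [-0.5, 0.1, -1.7]
opening: 0.0502
```

```bash
python3 - <<'E'
from h import *
s=read_state()
plan([(.589,-.0712,.075,-96.2),(.589,-.0712,.058,-96.2)],s)
E
```

```text
t 11.65 pos [ 0.5876 -0.069   0.0957] yaw -96.13 z [ 0.018  0.006 -1.   ] F [-0.5  0.1 -1.7] open 0.0502 q [-0.21  0.19  1.67  0.01  1.26  1.46]
(0.589, -0.0712, 0.075, -96.2) -> [0.22, -0.12, 2.08, np.float64(0.001)]
(0.589, -0.0712, 0.058, -96.2) -> [0.23, -0.1, 3.78, np.float64(0.001)]
```

Request:
play_rows:
  increments:
    - [[0.2, -0.1, 0.4, 0], [0.2, -0.1, 1, 0], [0.2, -0.1, 1.8, 0], [0.2, -0.1, 2.6, 0], [0.2, -0.1, 3.1, 0]]

```text
t: 12.15
tool_pos: [0.5892, -0.071, 0.0647]
orientation: [-2.087, 2.324, -0.012]
force: [-1.1, -0.4, -0.5]
opening: 0.05
```

```bash
python3 - <<'E'
from h import *
s=read_state()
plan([(.589,-.0712,.058,-96.2)],s)
E
```

```text
t 12.15 pos [ 0.5892 -0.071   0.0647] yaw -96.13 z [ 0.018  0.006 -1.   ] F [-1.1 -0.4 -0.5] open 0.05 q [-0.21  0.23  1.68  0.01  1.21  1.46]
(0.589, -0.0712, 0.058, -96.2) -> [0.03, 0.03, 0.67, np.float64(0.001)]
```

Request:
play_rows:
  increments:
    - [[0, 0, 0.3, 0], [0, 0, 0.55, 0], [0, 0, 0.7, 0], [0, 0, 0.8, 0]]

```text
t: 12.55
tool_pos: [0.5899, -0.0711, 0.0582]
orientation: [-2.087, 2.324, -0.013]
force: [-7.1, 1.8, 13.1]
opening: 0.0499
```

Request:
play_rows:
  increments:
    - [[0, 0, 0, 0], [0, 0, 0, 0], [0, 0, 0, 0]]
  jaw: 7.5

```text
t: 12.85
tool_pos: [0.5901, -0.0711, 0.0584]
orientation: [-2.087, 2.323, -0.014]
force: [-0.3, -0.4, 0.5]
opening: 0.0692
```

Request:
play_rows:
  increments:
    - [[0, 0, -2, 0], [0, 0, -6, 0], [0, 0, -10.5, 0], [0, 1.5, -15, 0], [0, 4.5, -19, 0]]

```text
t: 13.35
tool_pos: [0.5421, -0.0677, 0.2499]
orientation: [-2.086, 2.323, -0.016]
force: [1.2, -0.2, 0.9]
opening: 0.0746
```

```bash
python3 - <<'E'
from h import *
s=read_state(); c=camera_params('wrist'); p,d=read_camera('wrist'); cv2.imwrite('pics/w7.png',p); np.save('pics/w7d.npy',d)
plan([(.3,-.35,.36,-96.2)],s)
e=np.array([.5478,-.0655]);a=np.radians(-6.2);M=np.array([[np.cos(a),-np.sin(a)],[np.sin(a),np.cos(a)]])
for sx in (-84,-42,0,42,84):
    u=proj(c,[list(e+M@np.array([sx/1000,0]))+[.082]])[0]
    x,y=(u+[3,0]).round().astype(int)
    w=d[y-3:y+4,x-10:x+11]; yy,xx=np.mgrid[y-3:y+4,x-10:x+11]
    P=bydepth(c,np.c_[xx.ravel(),yy.ravel()],w.ravel()); P=P[w.ravel()>0]; print(sx,u.round(1),np.median(P,0).round(4))
E
```

```text
t 13.35 pos [ 0.5421 -0.0677  0.2499] yaw -96.14 z [ 0.022  0.006 -1.   ] F [ 1.2 -0.2  0.9] open 0.0746 q [-0.23 -0.04  1.63  0.01  1.53  1.45]
(0.3, -0.35, 0.36, -96.2) -> [30.57, 20.81, -11.69, np.float64(0.001)]
-84 [316.8 260.7] [ 0.4641 -0.0598  0.0828]
-42 [316.8 223.5] [ 0.5055 -0.0643  0.0829]
0 [316.7 184. ] [ 0.5475 -0.0689  0.0829]
42 [316.7 142.1] [ 0.5893 -0.0733  0.083 ]
84 [316.6  97.8] [ 0.6308 -0.0777  0.0827]
```

View pics/w7.png

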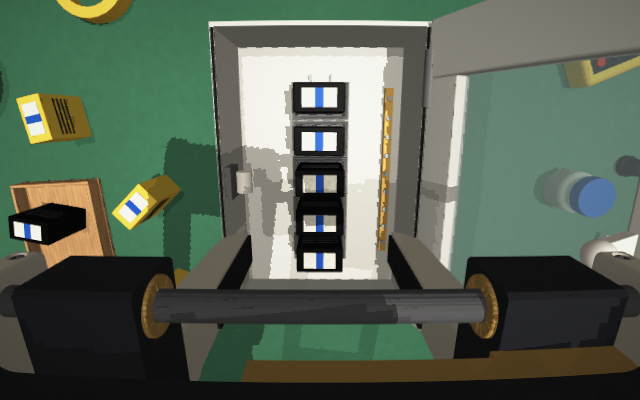

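```bash
python3 - <<'E'
from h import *
c=cam('top'); d=np.load('pics/top0_d.npy'); p=cv2.imread('pics/top0.png')
e=np.array([.5478,-.0655]);a=np.radians(-6.2);M=np.array([[np.cos(a),-np.sin(a)],[np.sin(a),np.cos(a)]])
yy,xx=np.mgrid[125:280,355:425]
P=bydepth(c,np.c_[xx.ravel(),yy.ravel()],d[125:280,355:425].ravel())
o=np.c_[(P[:,:2]-e)@M,P[:,2]]
# frame strips of door: |own x| 125..148
m=(np.abs(np.abs(o[:,0])-.137)<.01)&(o[:,2]>.10)&(o[:,1]<-.09)
q=o[m]; 
for i in np.argsort(q[:,2])[::max(1,len(q)//40)]: print(q[i].round(3))
r=q[(q[:,2]>.12)&(q[:,2]<.265)]
k=np.polyfit(r[:,2],r[:,1],1); print(k,'theta',np.pi/2+np.arctan(-k[0]), 'y at z=.097',np.polyval(k,.097))
E
```

```text
[-0.129 -0.099  0.1  ]
[-0.137 -0.105  0.107]
[ 0.146 -0.106  0.113]
[-0.14  -0.106  0.119]
[ 0.135 -0.111  0.124]
[-0.144 -0.113  0.132]
[ 0.134 -0.117  0.137]
[ 0.138 -0.118  0.143]
[-0.142 -0.12   0.148]
[-0.133 -0.121  0.154]
[ 0.144 -0.125  0.159]
[-0.147 -0.129  0.164]
[-0.147 -0.13   0.17 ]
[ 0.143 -0.133  0.174]
[-0.14  -0.135  0.18 ]
[-0.142 -0.137  0.185]
[ 0.147 -0.14   0.19 ]
[-0.135 -0.145  0.193]
[ 0.129 -0.143  0.199]
[-0.142 -0.148  0.205]
[-0.142 -0.15   0.21 ]
[-0.131 -0.152  0.215]
[-0.131 -0.154  0.218]
[ 0.132 -0.155  0.223]
[-0.138 -0.156  0.228]
[ 0.128 -0.161  0.232]
[ 0.129 -0.162  0.237]
[ 0.132 -0.163  0.242]
[ 0.138 -0.164  0.247]
[-0.135 -0.169  0.252]
[ 0.143 -0.169  0.256]
[-0.144 -0.173  0.26 ]
[-0.131 -0.175  0.265]
[-0.138 -0.175  0.268]
[ 0.14  -0.175  0.272]
[ 0.144 -0.19   0.274]
[-0.147 -0.19   0.275]
[-0.136 -0.189  0.276]
[-0.13  -0.188  0.277]
[ 0.13  -0.179  0.278]
[-0.131 -0.183  0.28 ]
[-0.45305264 -0.05430042] theta 1.9961859283424115 y at z=.097 -0.09824653071089799
```

```bash
cat >> h.py <<'E'
e0=np.array([.5478,-.0655]);a0=np.radians(-6.2);M0=np.array([[np.cos(a0),-np.sin(a0)],[np.sin(a0),np.cos(a0)]])
def own(x,y,z): return tuple((e0+M0@np.array([x,y])).round(4))+(z,-96.2)
def toown(p): return np.r_[M0.T@(np.array(p[:2])-e0),p[2]]
E
python3 - <<'E'
from h import *
s=read_state(); print(toown(s['tool_pos']).round(4))
plan([own(0,-.05,.32),own(0,-.1,.36),own(0,-.18,.37),own(0,-.26,.36),own(0,-.26,.25)])
E
```

```text
[-0.0063 -0.0029  0.258 ]
t 13.4 pos [ 0.5412 -0.0677  0.258 ] yaw -96.12 z [ 0.029  0.004 -1.   ] F [ 5.1 -1.   4.9] open 0.0751 q [-0.23 -0.06  1.63  0.01  1.54  1.45]
(np.float64(0.5424), np.float64(-0.1152), 0.32, -96.2) -> [4.67, -0.8, -6.21, np.float64(0.001)]
(np.float64(0.537), np.float64(-0.1649), 0.36, -96.2) -> [9.64, -0.91, -10.24, np.float64(0.001)]
(np.float64(0.5284), np.float64(-0.2444), 0.37, -96.2) -> [17.63, -0.93, -11.29, np.float64(0.001)]
(np.float64(0.5197), np.float64(-0.324), 0.36, -96.2) -> [25.65, -0.89, -10.35, np.float64(0.001)]
(np.float64(0.5197), np.float64(-0.324), 0.25, -96.2) -> [25.72, -0.57, 0.65, np.float64(0.001)]
```

Request:
play_rows:
  increments:
    - [[1, -0.5, -3.5, 0], [3.5, -0.8, -7, 0], [7.5, -0.8, -10, 0], [12, -0.8, -11, 0], [16.5, -0.8, -11, 0]]
  jaw: 0

```text
t: 13.9
tool_pos: [0.5289, -0.2347, 0.3704]
orientation: [-2.083, 2.316, -0.034]
force: [0.2, 0.1, 0.0]
opening: 0.0395
```

```bash
python3 - <<'E'
from h import *
s=read_state(); print(toown(s['tool_pos']).round(4))
plan([own(0,-.26,.36),own(0,-.26,.25)])
E
```

```text
[-0.0005 -0.1703  0.3704]
t 13.9 pos [ 0.5289 -0.2347  0.3704] yaw -96.06 z [ 0.034  0.001 -0.999] F [0.2 0.1 0. ] open 0.0395 q [-0.52  0.03  1.34  0.02  1.74  1.16]
(np.float64(0.5197), np.float64(-0.324), 0.36, -96.2) -> [8.98, 0.01, 0.99, np.float64(0.002)]
(np.float64(0.5197), np.float64(-0.324), 0.25, -96.2) -> [9.03, 0.38, 11.99, np.float64(0.002)]
```

Request:
play_rows:
  increments:
    - [[4, 0, 0, 0], [8, 0, 0.5, 0], [9, 0.2, 4, 0], [9, 0.3, 8, 0], [9, 0.4, 11.5, 0]]

```text
t: 14.4
tool_pos: [0.5187, -0.3244, 0.2527]
orientation: [-2.082, 2.318, -0.033]
force: [-0.1, -0.3, -0.4]
opening: 0.0017
```

```bash
python3 - <<'E'
from h import *
s=read_state(); print(toown(s['tool_pos']).round(4))
plan([own(0,-.26,.25),own(0,-.215,.25),own(0,-.13,.25)],s)
for n in ['side','wrist']:
    p,d=read_camera(n); cv2.imwrite(f'pics/{n}8.png',p)
E
```

```text
[-0.001  -0.2605  0.2527]
t 14.4 pos [ 0.5187 -0.3244  0.2527] yaw -96.15 z [ 0.033  0.002 -0.999] F [-0.1 -0.3 -0.4] open 0.0017 q [-0.66  0.13  1.45  0.02  1.54  1.02]
(np.float64(0.5197), np.float64(-0.324), 0.25, -96.2) -> [-0.04, -0.09, 0.27, np.float64(0.001)]
(np.float64(0.5246), np.float64(-0.2792), 0.25, -96.2) -> [-4.55, -0.1, 0.29, np.float64(0.001)]
(np.float64(0.5338), np.float64(-0.1947), 0.25, -96.2) -> [-13.05, -0.1, 0.34, np.float64(0.001)]
```

View pics/side8.png

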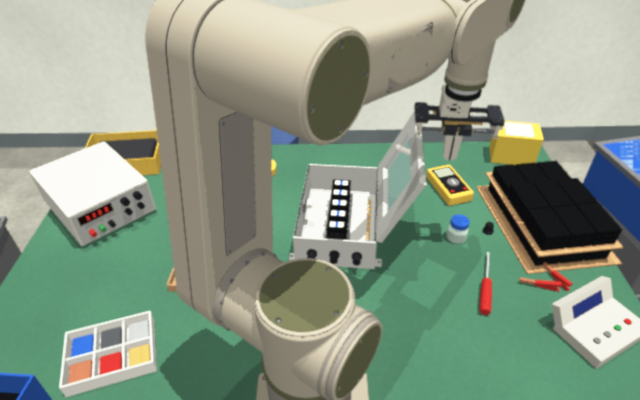

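View pics/wrist8.png

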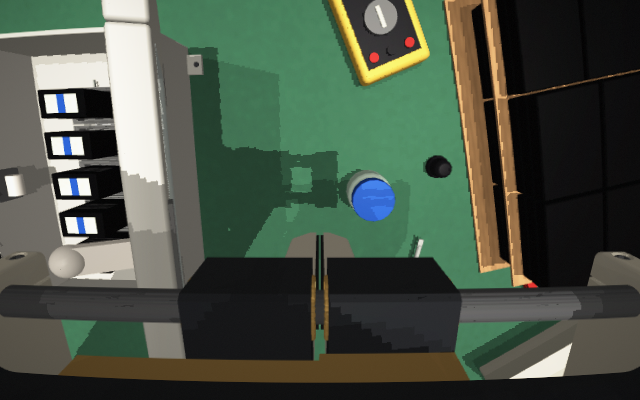

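Request:
play_rows:
  increments:
    - [[-1.5, -0.1, 0.2, 0], [-3, -0.1, 0.3, 0], [-4.5, -0.1, 0.3, 0], [-6, -0.1, 0.3, 0], [-7.5, -0.1, 0.3, 0]]

```text
t: 15.0
tool_pos: [0.5267, -0.247, 0.2486]
orientation: [-2.084, 2.318, -0.025]
force: [-0.1, -3.7, 3.9]
opening: 0.0004
```

Request:
play_rows:
  increments:
    - [[-1.5, 0, 0, 0], [-3, 0, 0, 0], [-4.3, 0, 0, 0], [-5.3, 0, 0, 0]]

```text
t: 15.4
tool_pos: [0.5325, -0.1928, 0.2489]
orientation: [-2.085, 2.317, -0.025]
force: [1.1, -2.6, 2.7]
opening: 0.0003
```

```bash
python3 - <<'E'
from h import *
s=read_state(); print(toown(s['tool_pos']).round(4))
p,d=read_camera('side'); cv2.imwrite('pics/side9.png',p)
T=[]
for th in (1.5,1.35,1.2,1.05,.9):
    r=.185; y=-.1+r*np.cos(th)-.013*np.sin(th); z=.097+r*np.sin(th)+.013*np.cos(th); T.append(own(0,y-.0175,min(z+.011,.272)))
plan(T,s)
E
```

```text
[-0.0015 -0.1282  0.2489]
t 15.4 pos [ 0.5325 -0.1928  0.2489] yaw -96.03 z [ 0.029  0.005 -1.   ] F [ 1.1 -2.6  2.7] open 0.0003 q [-0.45  0.01  1.58  0.02  1.53  1.23]
(np.float64(0.5351), np.float64(-0.1822), 0.272, -96.2) -> [-1.09, -0.22, -2.29, np.float64(0.003)]
(np.float64(0.5381), np.float64(-0.1546), 0.272, -96.2) -> [-3.87, -0.22, -2.27, np.float64(0.003)]
(np.float64(0.541), np.float64(-0.1277), 0.272, -96.2) -> [-6.58, -0.23, -2.25, np.float64(0.003)]
(np.float64(0.5438), np.float64(-0.102), 0.272, -96.2) -> [-9.16, -0.24, -2.23, np.float64(0.003)]
(np.float64(0.5464), np.float64(-0.0781), np.float64(0.26099640786860306), -96.2) -> [-11.56, -0.21, -1.11, np.float64(0.003)]
```

View pics/side9.png

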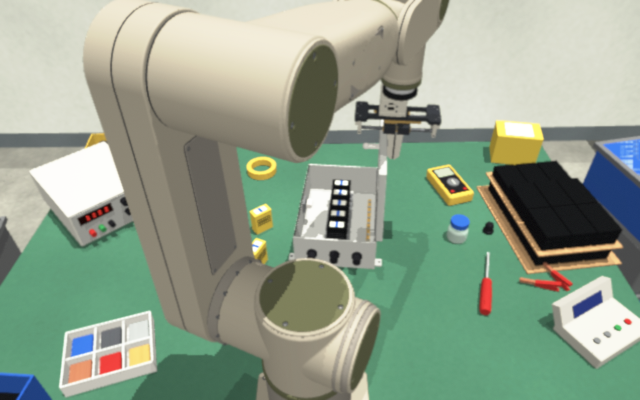

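Request:
play_rows:
  increments:
    - [[-1.3, -0.2, -0.8, 0], [-2.8, -0.2, -1.5, 0], [-4.3, -0.2, -1.8, 0], [-5.8, -0.2, -1.9, 0], [-7.3, -0.2, -1.7, 0]]

```text
t: 15.95
tool_pos: [0.5421, -0.118, 0.267]
orientation: [-2.085, 2.315, -0.025]
force: [0.4, -1.8, -1.3]
opening: 0.0005
```

```bash
python3 - <<'E'
from h import *
s=read_state(); print(toown(s['tool_pos']).round(4))
T=[]
for th in (1.2,1.05,.9,.75,.6,.5):
    r=.185; y=-.1+r*np.cos(th)-.013*np.sin(th); z=.097+r*np.sin(th)+.013*np.cos(th); T.append(own(0,y-.0175,min(z+.011,.272)))
plan(T,s)
E
```

```text
[-0.     -0.0528  0.267 ]
t 15.95 pos [ 0.5421 -0.118   0.267 ] yaw -95.98 z [ 0.03   0.005 -1.   ] F [ 0.4 -1.8 -1.3] open 0.0005 q [-0.32 -0.03  1.59  0.01  1.56  1.36]
(np.float64(0.541), np.float64(-0.1277), 0.272, -96.2) -> [0.97, -0.01, -0.51, np.float64(0.004)]
(np.float64(0.5438), np.float64(-0.102), 0.272, -96.2) -> [-1.61, -0.02, -0.48, np.float64(0.004)]
(np.float64(0.5464), np.float64(-0.0781), np.float64(0.26099640786860306), -96.2) -> [-4.01, 0.0, 0.64, np.float64(0.004)]
(np.float64(0.5488), np.float64(-0.0566), np.float64(0.2436151258996765), -96.2) -> [-6.16, 0.04, 2.39, np.float64(0.004)]
(np.float64(0.5508), np.float64(-0.0378), np.float64(0.22318822057190738), -96.2) -> [-8.03, 0.1, 4.45, np.float64(0.004)]
(np.float64(0.552), np.float64(-0.0271), np.float64(0.2081022979463524), -96.2) -> [-9.09, 0.13, 5.97, np.float64(0.004)]
```

Request:
play_rows:
  increments:
    - [[-1.2, 0, -0.3, 0], [-2.6, 0, 0, 0], [-4, 0, 0.6, 0], [-5.1, 0, 1.4, 0], [-6.2, 0, 2.4, 0]]

```text
t: 16.45
tool_pos: [0.5495, -0.055, 0.243]
orientation: [-2.085, 2.314, -0.025]
force: [0.2, -0.5, 2.4]
opening: 0.0001
```

```bash
python3 - <<'E'
from h import *
s=read_state(); print(toown(s['tool_pos']).round(4))
T=[]
for th in (.75,.6,.5,.4,.3,.2,.15):
    r=.185; y=-.1+r*np.cos(th)-.013*np.sin(th); z=.097+r*np.sin(th)+.013*np.cos(th); T.append(own(0,y-.0175,min(z+.011,.272)))
plan(T,s)
E
```

```text
[0.0005 0.0106 0.243 ]
t 16.45 pos [ 0.5495 -0.055   0.243 ] yaw -95.95 z [ 0.03   0.006 -1.   ] F [ 0.2 -0.5  2.4] open 0.0001 q [-0.2  -0.03  1.63  0.01  1.51  1.47]
(np.float64(0.5488), np.float64(-0.0566), np.float64(0.2436151258996765), -96.2) -> [0.17, 0.05, -0.07, np.float64(0.004)]
(np.float64(0.5508), np.float64(-0.0378), np.float64(0.22318822057190738), -96.2) -> [-1.7, 0.1, 1.99, np.float64(0.004)]
(np.float64(0.552), np.float64(-0.0271), np.float64(0.2081022979463524), -96.2) -> [-2.77, 0.14, 3.51, np.float64(0.004)]
(np.float64(0.553), np.float64(-0.0179), np.float64(0.19201618624913788), -96.2) -> [-3.68, 0.18, 5.12, np.float64(0.004)]
(np.float64(0.5538), np.float64(-0.0104), np.float64(0.17509061259098072), -96.2) -> [-4.42, 0.23, 6.82, np.float64(0.004)]
(np.float64(0.5544), np.float64(-0.0046), np.float64(0.15749469170902247), -96.2) -> [-4.99, 0.28, 8.59, np.float64(0.004)]
(np.float64(0.5547), np.float64(-0.0024), np.float64(0.14850007852078442), -96.2) -> [-5.2, 0.3, 9.49, np.float64(0.004)]
```

Request:
play_rows:
  increments:
    - [[-1, 0, 1.2, 0], [-1.9, 0.1, 2.4, 0], [-2.7, 0.1, 3.5, 0], [-3.3, 0.2, 4.5, 0], [-3.9, 0.2, 5.5, 0]]

```text
t: 16.95
tool_pos: [0.5529, -0.0153, 0.1871]
orientation: [-2.086, 2.315, -0.024]
force: [-0.8, -0.4, -0.3]
opening: 0.0005
```

```bash
python3 - <<'E'
from h import *
s=read_state(); print(toown(s['tool_pos']).round(4))
T=[]
for th in (.4,.3,.2,.15,.1,0):
    r=.185; y=-.1+r*np.cos(th)-.013*np.sin(th); z=.097+r*np.sin(th)+.013*np.cos(th); T.append(own(0,y-.0175,min(z+.011,.272)))
plan(T,s)
p,d=read_camera('top'); cv2.imwrite('pics/top10.png',p[130:330,220:460])
E
```

```text
[-0.0003  0.0504  0.1871]
t 16.95 pos [ 0.5529 -0.0153  0.1871] yaw -95.96 z [ 0.029  0.006 -1.   ] F [-0.8 -0.4 -0.3] open 0.0005 q [-0.13 -0.    1.7   0.01  1.41  1.55]
(np.float64(0.553), np.float64(-0.0179), np.float64(0.19201618624913788), -96.2) -> [0.25, -0.05, -0.49, np.float64(0.004)]
(np.float64(0.5538), np.float64(-0.0104), np.float64(0.17509061259098072), -96.2) -> [-0.49, -0.0, 1.21, np.float64(0.004)]
(np.float64(0.5544), np.float64(-0.0046), np.float64(0.15749469170902247), -96.2) -> [-1.06, 0.05, 2.97, np.float64(0.004)]
(np.float64(0.5547), np.float64(-0.0024), np.float64(0.14850007852078442), -96.2) -> [-1.27, 0.07, 3.87, np.float64(0.004)]
(np.float64(0.5548), np.float64(-0.0006), np.float64(0.13940423622827755), -96.2) -> [-1.44, 0.1, 4.78, np.float64(0.004)]
(np.float64(0.5551), np.float64(0.0016), np.float64(0.121), -96.2) -> [-1.65, 0.15, 6.63, np.float64(0.004)]
```

View pics/top10.png

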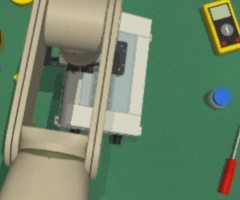

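Request:
play_rows:
  increments:
    - [[-0.3, 0, 0.7, 0], [-0.6, 0, 1.4, 0], [-0.8, 0, 2.1, 0], [-1, 0, 2.8, 0], [-1.2, 0.1, 3.4, 0]]

```text
t: 17.5
tool_pos: [0.5534, -0.0022, 0.1508]
orientation: [-2.086, 2.316, -0.021]
force: [0.5, 0.1, 1.2]
opening: 0.0004
```

```bash
python3 - <<'E'
from h import *
s=read_state(); print(toown(s['tool_pos']).round(4))
T=[]
for th in (.15,.1,.05,0):
    r=.185; y=-.1+r*np.cos(th)-.013*np.sin(th); z=.097+r*np.sin(th)+.013*np.cos(th); T.append(own(0,y-.0175,min(z+.011,.272)))
plan(T,s)
E
```

```text
[-0.0013  0.0636  0.1508]
t 17.5 pos [ 0.5534 -0.0022  0.1508] yaw -95.96 z [ 0.027  0.006 -1.   ] F [0.5 0.1 1.2] open 0.0004 q [-0.1   0.03  1.74  0.01  1.35  1.57]
(np.float64(0.5547), np.float64(-0.0024), np.float64(0.14850007852078442), -96.2) -> [0.01, -0.13, 0.23, np.float64(0.004)]
(np.float64(0.5548), np.float64(-0.0006), np.float64(0.13940423622827755), -96.2) -> [-0.16, -0.09, 1.14, np.float64(0.004)]
(np.float64(0.555), np.float64(0.0007), np.float64(0.13022989970021007), -96.2) -> [-0.28, -0.08, 2.06, np.float64(0.004)]
(np.float64(0.5551), np.float64(0.0016), np.float64(0.121), -96.2) -> [-0.37, -0.05, 2.98, np.float64(0.004)]
```

Now a slow press (about 30 mm/s) through the catch.

Request:
play_rows:
  increments:
    - [[0, -0.1, 0.3, 0], [-0.1, -0.1, 0.6, 0], [-0.1, -0.1, 0.9, 0], [-0.2, -0.1, 1.2, 0], [-0.2, -0.1, 1.5, 0]]

```text
t: 18.0
tool_pos: [0.5549, -0.0004, 0.1374]
orientation: [-2.087, 2.316, -0.021]
force: [-8.0, 0.8, 12.4]
opening: 0.0004
```

```bash
python3 - <<'E'
from h import *
s=read_state(); print(toown(s['tool_pos']).round(4))
plan([own(0,.068,.13),own(0,.068,.121)],s)
E
```

```text
[0.     0.0655 0.1374]
t 18.0 pos [ 5.549e-01 -4.000e-04  1.374e-01] yaw -95.96 z [ 0.027  0.006 -1.   ] F [-8.   0.8 12.4] open 0.0004 q [-0.1   0.05  1.75  0.01  1.32  1.57]
(np.float64(0.5551), np.float64(0.0021), 0.13, -96.2) -> [-0.24, 0.03, 0.74, np.float64(0.004)]
(np.float64(0.5551), np.float64(0.0021), 0.121, -96.2) -> [-0.23, 0.05, 1.64, np.float64(0.004)]
```

Request:
play_rows:
  increments:
    - [[0, 0.05, 0.3, 0], [0, 0.1, 0.6, 0], [0, 0.1, 0.9, 0], [0, 0.1, 1.2, 0], [0, 0.1, 1.5, 0]]

```text
t: 18.5
tool_pos: [0.5542, -0.0003, 0.1219]
orientation: [-2.087, 2.316, -0.021]
force: [-0.8, 0.1, -1.0]
opening: 0.0006
```

```bash
python3 - <<'E'
from h import *
s=read_state(); print(toown(s['tool_pos']).round(4))
plan([own(0,.065,.121)],s)
p,d=read_camera('side'); cv2.imwrite('pics/side11.png',p)
E
```

```text
[-0.0007  0.0656  0.1219]
t 18.5 pos [ 5.542e-01 -3.000e-04  1.219e-01] yaw -95.97 z [ 0.027  0.006 -1.   ] F [-0.8  0.1 -1. ] open 0.0006 q [-0.1   0.06  1.77  0.01  1.29  1.57]
(np.float64(0.5548), np.float64(-0.0009), 0.121, -96.2) -> [0.06, -0.06, 0.09, np.float64(0.004)]
```

View pics/side11.png

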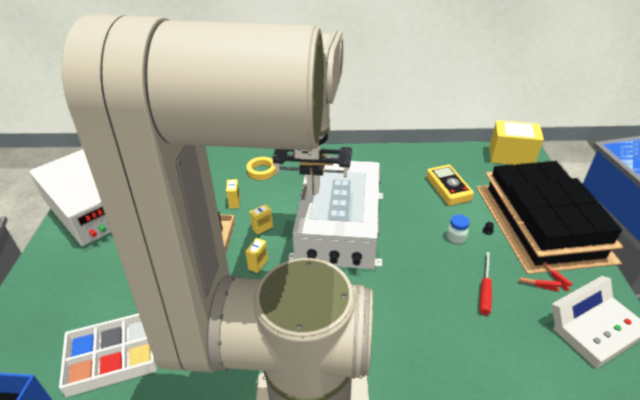

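Request:
play_rows:
  increments:
    - [[0, 0, 0.1, 0], [0, 0, 0.2, 0], [0, 0, 0.3, 0], [0, 0, 0.4, 0]]

```text
t: 18.95
tool_pos: [0.5545, -0.0003, 0.1209]
orientation: [-2.087, 2.316, -0.021]
force: [-17.3, 1.8, 33.9]
opening: 0.0003
```

Request:
play_rows:
  increments:
    - [[0, 0, -1, 0], [0, 0, -4, 0], [0, 1, -8, 0], [0, 3, -12, 0], [0, 6, -15, 0]]

```text
t: 19.45
tool_pos: [0.4912, 0.0049, 0.272]
orientation: [-2.085, 2.315, -0.025]
force: [-0.4, -0.2, 0.1]
opening: 0.0002
```

```bash
python3 - <<'E'
from h import *
s=read_state(); print(toown(s['tool_pos']).round(4))
plan([(.3,-.4,.36,-90),(.3,-.3,.36,-90)],s)
E
```

```text
[-0.0639  0.0639  0.272 ]
t 19.45 pos [0.4912 0.0049 0.272 ] yaw -95.97 z [ 0.03   0.005 -1.   ] F [-0.4 -0.2  0.1] open 0.0002 q [-0.1  -0.21  1.75  0.01  1.58  1.57]
(0.3, -0.4, 0.36, -90) -> [42.18, 14.53, -9.58, np.float64(-0.104)]
(0.3, -0.3, 0.36, -90) -> [32.24, 15.57, -9.53, np.float64(-0.104)]
```

Request:
play_rows:
  increments:
    - [[4, 1, -2, 0], [8, 2.5, -4, 0], [12, 4, -6, 0], [16, 5.5, -8, 0], [20, 7.5, -9, 0]]

```text
t: 19.95
tool_pos: [0.3926, -0.1882, 0.3603]
orientation: [-2.085, 2.314, -0.029]
force: [0.8, 0.0, 1.0]
opening: 0.0007
```

Request:
play_rows:
  increments:
    - [[4, 1.5, 0, 0], [8, 3, 0, 0], [12, 4.5, 0, 0], [16, 6, 0, 0], [16, 6, 0, 0]]

```text
t: 20.45
tool_pos: [0.3137, -0.3447, 0.3565]
orientation: [-2.08, 2.321, -0.028]
force: [-0.0, 1.5, -0.1]
opening: 0.0001
```

```bash
python3 - <<'E'
from h import *
s=read_state(); print(s['tool_pos'],s['t'],np.abs(s['dq']).max())
c=cam('top'); p,d=read_camera('top'); cv2.imwrite('pics/top12.png',p)
p2,_=read_camera('side'); cv2.imwrite('pics/side12.png',p2)
for x in (-.14,0,.14):
  for y in (-.085,.075,.09):
    w=own(x,y,.11)[:3]; u=proj(c,[w])[0].round().astype(int); v=d[u[1]-1:u[1]+2,u[0]-1:u[0]+2]; print(x,y,u,bydepth(c,[u],[np.median(v)])[0].round(4))
for P in [(.5261,.276,.07)]:
    u=proj(c,[P])[0].round().astype(int); print(u,bydepth(c,[u],[d[u[1],u[0]]]))
E
```

```text
[ 0.31371574 -0.34465185  0.35650024] 20.45 0.08300684113142268
-0.14 -0.085 [351 260] [ 0.4001 -0.1347  0.1099]
-0.14 0.075 [286 252] [0.4163 0.0255 0.1093]
-0.14 0.09 [280 251] [0.4186 0.0405 0.1074]
0 -0.085 [357 205] [ 0.5376 -0.1488  0.11  ]
0 0.075 [294 197] [0.5549 0.0099 0.1094]
0 0.09 [288 196] [0.5567 0.025  0.1115]
0.14 -0.085 [364 151] [ 0.6795 -0.1664  0.1087]
0.14 0.075 [302 144] [ 0.6953 -0.0063  0.1076]
0.14 0.09 [296 143] [0.6973 0.0092 0.1088]
[192 209] [[0.52525904 0.2767756  0.07032071]]
```

View pics/top12.png

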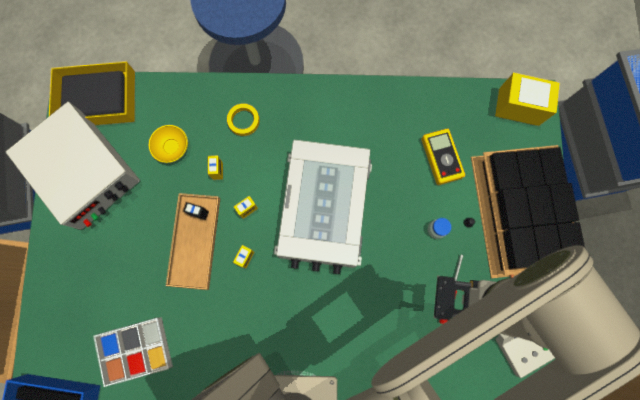

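Request:
play_rows:
  increments:
    - [[0, 0, 0, 0], [0, 0, 0, 0], [0, 0, 0, 0]]

```text
t: 20.85
tool_pos: [0.3165, -0.3409, 0.3572]
orientation: [-2.084, 2.315, -0.029]
force: [0.1, 0.7, -0.3]
opening: 0.0007
```

```bash
python3 - <<'E'
from h import *
s=read_state(); print(s['t'],s['tool_pos'],np.abs(s['dq']).max())
c=cam('top'); p,d=read_camera('top')
u=proj(c,[own(0,.085,.11)[:3]])[0].round().astype(int); print(bydepth(c,[u],[d[u[1],u[0]]]))
print(close_job())
E
```

```text
20.85 [ 0.31647118 -0.34094329  0.35720606] 0.0032823396832229075
[[0.55746877 0.02017639 0.10827022]]
the job is handed in; nothing more can be done
None
```

I took the near and middle spares and seated them in the two empty sockets at the far (+x) end. Then I pushed the door over and pressed it down slowly until it snapped shut. I handed the job in at about 21 s, with the arm parked clear.

**Modules:** before closing, all five module tops measured 0.083 m, within 0.3 mm of each other, so both new modules sit as deep as the fitted ones. The last spare is still standing in the tray where it was.

**Door:** press force peaked at about 12 N at the catch and then dropped. The outer face now reads 107–111 mm above the bench at nine points (shut is 110 mm). It read 108 mm at the free edge just before hand-in.

**Bench:** in the last top picture the other items look unmoved, except the screwdriver, which the parked arm mostly hides. I never worked near it.

**Not ideal:**
- **Hard confirming press:** after the snap I pressed once more to confirm, and it reached 34 N on the fingertips, more than needed.
- **Camera offset:** the wrist camera read about 3 pixels off the top camera, so I took a position between the two for the sockets.
- **Tool tilt:** the tool leaned about 2° by the end, with no visible effect.

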